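# Start up the bench spindle at its control station

## Robot

A 6-joint arm with a two-finger parallel gripper is mounted at the origin on the work surface. World frame = base frame: x ahead of the robot, y to its left, z up, the work surface at z = 0. Lengths are in m, angles in rad, forces in N, time in s.
With the tool pointing down it reaches from about 0.325 to 0.775 m from the base axis. Payload 9.3 kg.
Tool frame: the origin (TCP) lies on the centre line of the jaws, within the pads' length; the fingertips stand ahead of it and the grasp point (between the pads) lies 8 mm behind it (arm.tip_extent is the z of the fingertips in the tool frame, in m); z points along the fingers, y is the line along which they close (so a half turn about z gives the same grasp; the last joint's range is limited). The gripper opens to 85 mm and grips with 20 to 120 N. Pads are 22 mm wide; open, the fingers measure 114 mm over their backs; the gripper's body (76 mm by 85 mm) begins 54 mm behind the grasp point. The pads swing forward as they close: fully open they stand 13 mm farther back than shut.
Start: joints at [0.986, 0.259, 0.021, 1.334, 0, 1.418], TCP at [0.23, 0.5, 0.242] pointing down, gripper open.
Joint ranges: [-3.04, 3.04], [-0.91, 1.82], [-1.04, 1.36], [-1.92, 1.95], [-1.52, 1.45], [-3.14, 3.14]. Speed limits (rad/s): [2.22, 2.22, 2.79, 3.14, 3.14, 3.14].

## Interface

Orientations are given as a 3x3 rotation matrix whose columns are the frame's x, y, z axes.
In Python, from cell import arm gives the robot as it stands.
- The arm moves only by the tool step_arm, never from a script. Its argument "motion" is a list of rows, each an object with "dp": the shift along the tool's x, y, z in m, a list of three; "spin": the turn about the tool's z in rad. A call has 1 to 20 rows; each row shifts and turns the commanded pose from where the row before left it, along the tool's axes as they then stand; what a row does not reach is not made up. A row lasts 1/12 s, in which the tool goes at most 41.7 mm and 7.16 degrees, less where a joint would pass 70% of its speed; a pose out of reach is approached as far as the arm can. A call is refused whole if a number of a shift passes 0.0417 or a number of a turn 0.125, either way. A call with a gripper value outside its range is refused whole. "fingers" is the opening, from 0 (shut) to 1 (fully open), set as the call begins (left out, the last holds). The fingers move at their own pace and stop on an object; "force" is the grip in N (left out, the last holds). Time passes only in rows, so rows that do not move let the fingers close. It gives the time, the measured TCP pose, the force, the opening and the grip force at its end, in the units of the state.
- arm.state(): the state, without advancing time (a new reading comes with each control period).
- arm.snapshot(name): name is "scene" or "top" or "wrist"; returns the picture (420x560x3 uint8, blue, green, red); there is no depth.
- arm.get_calibration(name): a dict with "K" (3x3 intrinsics, pixels), "world_from_camera" (4x4, takes a point from camera to world coordinates). Camera axes: x right, y up, looking along -z (the intrinsics and any distortion apply to the point x, -y, -z); pixel columns grow to the right and rows downward; lengths in m; the calibration is good to about 2 mm. A picture is of the moment at which its call begins: read the wrist's pose just before it. get_calibration takes no time and is no camera call; for the wrist camera it gives the pose at the moment of the call.
- arm.sign_off(): hands the job in; it is judged then, once.
Trained networks look in the newest picture that a camera, given by its name, has taken for a name from the list of things; names that differ only in an ending like _2 or _b are one class to them, and where a whole thing is asked for, a point or a joint stands for the part that bears it (a point fixed in the world has none). Each returns a list of dicts, best first, with "confidence" (0 to 1); they miss things now and then, are a little off and sometimes report something else, mostly with a low value. They report only what shows in the picture. A call takes as long as a camera call.
- arm.find_in(label, camera): "bbox" ([left, top, width, height] in pixels, round what is visible of it).
- arm.silhouettes(label, camera): "mask" (420x560 bool, what is visible of it) and "bbox" ([left, top, width, height] in pixels, round what is visible of it).
- arm.spot_point(label, camera): "location" ([column, row] in pixels: a listed point, or the origin of a listed thing).
The state is a dict: "t": time; "qpos": joint angles; "qd": joint speeds; "joint_torque": joint torques, N m; "tcp_pos": TCP position; "tool_rot": TCP orientation; "contact_force": force on the tool from outside, world axes, zero at the start; "wrist_torque": the same for the moment, N m; "finger_gap": opening from 0.0 (shut) to 1.0 (fully open); "grip_force": force on a finger pad.
Only numpy, scipy, OpenCV 4.12 (cv2) and the standard library are available. Lean on these libraries where they do the work, as an engineer would, in place of code of your own. Each camera call takes 0.05 s, during which the arm holds its last target. There are 200 camera calls.

## Task

Start the bench spindle at its grey control station with your fingertips: first press down the raised end of the rocker so that it tips right over, then push the square key fully in, and last push the round key fully in. Do not press the mushroom-headed stop button, and do not pick up or push aside the loose things lying around.

Things in the scene. Friction and masses are not known exactly. Their poses are not given: they have to be found in the camera images.
- station: Fixed grey flat box 200 (its x) x 260 (its y) x 60 mm high, level top; origin at the centre of its underside on the bench, z up, yaw within 30 degrees. Four control units stand on its top at the corners of a 75 mm square centred at x = 0, y = -30 mm; which is at which corner varies. All have the station's yaw, black bases and white caps, and differ in shape only.
- rocker_unit: Fixed rectangular black base of the rocker, 64 (x) x 42 (y) x 6 mm; origin at the centre of its underside, on the station's top (60 mm above the bench).
- rocker (a joint): The rocker: a white plate 56 (x) x 30 (y) x 8 mm that tips about a line along the unit's y, 16 mm above the station's top. 0 rad = off: its +x end (the one away from the robot) is raised by 0.2 rad; 0.4 rad = tipped right over, +x end down by 0.2 rad, against a stop. Stiff (about 3 N at point rocker_press), it stays where it is left.
- rocker_press (a point): Point to press, on top of the rocker's +x half, 20 mm from its tipping line and on its centreline; moves with the rocker, from 24 mm above the station's top (off) to about 16 mm (on). The frame has the unit's axes when off.
- square_unit: Fixed square black base of the square key, 42 x 42 x 8 mm; origin at the centre of its underside, on the station's top.
- square_key (a joint): Square key's travel: 0 m = fully out, 0.008 m = fully in (straight down). About 3.5 N moves it; no spring: it stays where it is left.
- square_top (a point): Centre of the top of the square key, a flat 30 x 30 mm cap; moves with it, from 20 mm above the station's top (out) to 12 mm (in).
- round_unit: Fixed round black base of the round key, 44 mm diameter x 8 mm; origin at the centre of its underside, on the station's top.
- round_key (a joint): Round key's travel: 0 m = fully out, 0.008 m = fully in (straight down). About 3.5 N moves it; no spring: it stays where it is left.
- round_top (a point): Centre of the top of the round key, a flat cap of 30 mm diameter; moves with it, from 20 mm above the station's top (out) to 12 mm (in).
- stop_button (a joint): Travel of the stop button, which must not be pressed: a domed mushroom head of 42 mm diameter on a stem; 0 m = out, 0.006 m = fully down against a spring (6 N).
- stop_top (a point): Centre of the top of the mushroom head, 36 mm above the station's top, the tallest of the controls.
- loupe: Loose black waisted eyeglass standing on the bench beside the station's -y side, 33 mm diameter x 34 mm high; origin at the centre of its underside. To be left alone.
- collet: Loose steel collet standing on the station's top near its +y side, 34 mm diameter x 40 mm high; origin at the centre of its underside. To be left alone.
- scraper: Loose scraper lying on the bench beside the station's +y side: wooden handle 130 x 18 x 14 mm along its x, with a thin steel blade 48 mm beyond its +x end; origin under the handle's centre. To be left alone.
- chuck_key: Loose steel T-shaped chuck key lying on the bench beyond the station's far (+x) side, 87 mm long (x), crossbar 69 mm (y), 13 mm high; origin under its shaft's middle. To be left alone.

How it is judged:
On the way, in this order (a step that is already met when the one before it is completed fails the run):
1. the rocker is tipped over by the fingers (value of joint rocker above 0.33 rad and contact force between the fingers and rocker_unit above 0.3 N), for 0.02 s.
2. the square key is pushed fully in by the fingers (value of joint square_key above 0.0062 m and contact force between the fingers and square_unit above 0.3 N), for 0.02 s.
3. the round key is pushed fully in by the fingers (value of joint round_key above 0.0062 m and contact force between the fingers and round_unit above 0.3 N), for 0.02 s.
At the end, for the whole second after the job is handed in: The rocker is over (0.33 rad or more of 0.4), the square and round keys are in (6.2 mm or more of 8), the stop button is out, and each loose thing is within 15 mm of where it began (value of joint rocker above 0.33 rad and value of joint each of square_key, round_key above 0.0062 m and value of joint stop_button below 0.0015 m and distance of each of loupe, collet, scraper, chuck_key from where it was at the start of the episode below 0.015 m); the robot touches nothing.
It fails at once if the square key is pushed in (over 3.5 mm) before the rocker is over (value of joint square_key above 0.0035 m and value of joint rocker below 0.33 rad).
It fails at once if the round key is pushed in (over 3.5 mm) before the square key is in (value of joint round_key above 0.0035 m and value of joint square_key below 0.0062 m).
It fails at once if the stop button is pressed (over 2 mm) (value of joint stop_button above 0.002 m).
It fails at once if a loose thing is lifted, carried, knocked over or pushed over 15 mm (distance of any of loupe, collet, scraper, chuck_key from where it was at the start of the episode above 0.015 m or angle between any of loupe, collet, scraper, chuck_key's own z axis and vertical above 0.5 rad).
It also fails if it takes over 42 s, if anything falls off the work surface, if the arm or the gripper's body presses on something with over 40 N, if the wrist force passes 120 N, or if a joint passes its speed limit or range.

## Working session

There is one attempt and no reset: what is moved stays moved. The work goes in short steps, Python scripts to look and compute and a tool call to move; the robot and the scene stay as the last step left them, time stands still between calls to the robot, and variables do not carry over. Pictures are saved under pics/ and viewed, at most 10 in all, crops included, and the job is handed in when it is done.

Besides the shell and the picture viewer there is one more tool, called after "Request:" as a command line: name --argument value ..., lists and objects as JSON in quotes. step_arm: Moves the arm, as the interface text tells. Its arguments: {"type":"object","properties":{"motion":{"type":"array","items":{"type":"object","properties":{"dp":{"type":"array","items":{"type":"number"}},"spin":{"type":"number"}}}},"fingers":{"type":"number"},"force":{"type":"number"}},"required":["motion"]}

```bash
mkdir -p pics
cat > h.py <<'E'
import numpy as np, cv2
from cell import arm
def ray(cam,px,z,c=None):
    c=c or arm.get_calibration(cam); K=np.array(c["K"]);T=np.array(c["world_from_camera"])
    d=np.linalg.inv(K)@[px[0],px[1],1]; d=T[:3,:3]@[d[0],-d[1],-d[2]]; o=T[:3,3]
    return o+d*(z-o[2])/d[2]
Z=dict(rocker_press=.084,square_top=.08,round_top=.08,stop_top=.096,station=0,collet=.06,rocker_unit=.06,square_unit=.06,round_unit=.06)
def look(cam,names):
    for n in names:
        for r in arm.spot_point(n,cam)[:2]:
            print(cam,n,np.round(r["location"],1),round(r["confidence"],2),np.round(ray(cam,r["location"],Z[n]),4))
E
python3 - <<'E'
from h import *
s=arm.state(); print(s["t"],s["tcp_pos"],s["tool_rot"],arm.tip_extent,s["finger_gap"])
a=arm.snapshot("top");b=arm.snapshot("scene")
cv2.imwrite("pics/a.png",a);cv2.imwrite("pics/b.png",b)
for c in("top","scene"): look(c,["rocker_press","square_top","round_top","stop_top","station","collet"]); print(arm.get_calibration(c).keys(),np.round(arm.get_calibration(c)["world_from_camera"],2)[:3,3])
E
```

```text
0.0 [0.23004466 0.49931007 0.24165301] [[-9.08215177e-01  4.18502839e-01 -7.52778193e-04]
 [ 4.18503459e-01  9.08214522e-01 -1.11235716e-03]
 [ 2.18159459e-04 -1.32529993e-03 -9.99999098e-01]] 0.011 1.0007323473278116
top rocker_press [329.9 212.1] 0.65 [ 0.5786 -0.0215  0.084 ]
top square_top [329.  256.1] 0.62 [ 0.4839 -0.0163  0.08  ]
top square_top [333.  218.9] 0.47 [ 0.5639 -0.0279  0.08  ]
top round_top [367.3 256.4] 0.43 [ 0.4809 -0.0983  0.08  ]
top stop_top [367.4 220.6] 0.6 [ 0.5573 -0.0993  0.096 ]
top station [331.8 237.3] 0.66 [ 0.5245 -0.0306  0.    ]
top collet [291.4 258. ] 0.71 [0.4813 0.065  0.06  ]
top collet [332.8 238.7] 0.49 [ 0.5211 -0.0276  0.06  ]
dict_keys(['K', 'world_from_camera']) [0.52 0.06 1.07]
scene rocker_press [224.5 221.9] 0.71 [ 0.5774 -0.0285  0.084 ]
scene rocker_press [219.8 234. ] 0.6 [ 0.6053 -0.0464  0.084 ]
scene square_top [211.2 195.5] 0.63 [ 0.4886 -0.0289  0.08  ]
scene round_top [174.  203.6] 0.65 [ 0.4841 -0.1044  0.08  ]
scene stop_top [181.3 220.8] 0.71 [ 0.556  -0.1055  0.096 ]
scene station [217.5 232.8] 0.74 [ 0.5159 -0.0312  0.    ]
scene collet [253.2 190.1] 0.59 [0.4824 0.0627 0.06  ]
dict_keys(['K', 'world_from_camera']) [ 1.3  -0.2   0.78]
```

View pics/a.png

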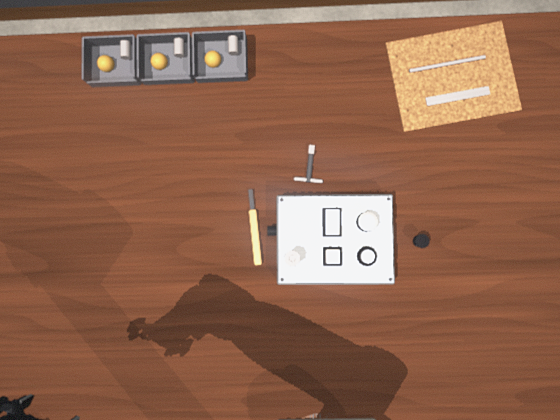

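View pics/b.png

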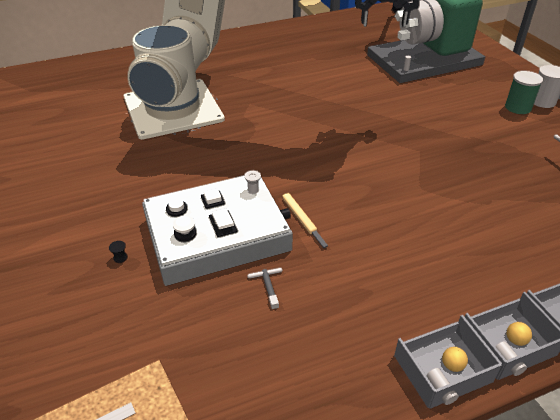

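The pictures show the rocker at top-view (332,222), stop (368,221), square (333,256), round (367,257) and collet (297,254). The networks agree, and yaw is near 0. Next I shut the fingers and move above the station.

Request:
step_arm --fingers 0 --motion '[{"dp": [0,0,0],"spin": -0.108},{"dp": [0,0,0],"spin": -0.108},{"dp": [0,0,0],"spin": -0.108},{"dp": [0,0,0],"spin": -0.107},{"dp": [-0.018,-0.0337,0]},{"dp": [-0.018,-0.0337,0]},{"dp": [-0.018,-0.0337,0]},{"dp": [-0.018,-0.0337,0]},{"dp": [-0.018,-0.0337,0]},{"dp": [-0.018,-0.0337,0]},{"dp": [-0.018,-0.0337,0]},{"dp": [-0.018,-0.0337,0]},{"dp": [-0.018,-0.0337,0]},{"dp": [-0.018,-0.0337,0]},{"dp": [-0.018,-0.0337,0]},{"dp": [-0.018,-0.0337,0]},{"dp": [-0.018,-0.0337,0]},{"dp": [-0.018,-0.0337,0]},{"dp": [-0.018,-0.0337,0]},{"dp": [-0.018,-0.0337,0]}]'

```text
invalid input
```

Request:
step_arm --motion '[{"dp": [0,0,0]},{"dp": [0,0,0]},{"dp": [0,0,0]}]'

```text
invalid input
```

Run:
```python
from h import *
s=arm.state(); print(s["t"],s["tcp_pos"],np.round(s["tool_rot"],3),arm.tip_extent,s["finger_gap"],s["contact_force"])
a=arm.snapshot("wrist");cv2.imwrite("pics/c.png",a)
print(arm.get_calibration("wrist"))
look("wrist",["rocker_press","square_top","round_top","stop_top","station","collet"])
```

```text
0.7 [0.23018314 0.49948316 0.24225878] [[-0.908  0.419 -0.   ]
 [ 0.419  0.908 -0.   ]
 [-0.    -0.    -1.   ]] 0.011 1.0006348863970913 [-0.06581224  0.32549259  0.19723295]
{'K': array([[375.58717488,   0.        , 285.84684811],
       [  0.        , 375.58717488, 209.30660698],
       [  0.        ,   0.        ,   1.        ]]), 'world_from_camera': array([[ 0.41914219, -0.87535164, -0.24099654,  0.16963573],
       [ 0.90791943,  0.40453369,  0.10970327,  0.52774783],
       [ 0.00146228, -0.26478671,  0.96430589,  0.37334159],
       [ 0.        ,  0.        ,  0.        ,  1.        ]])}
```

View pics/c.png

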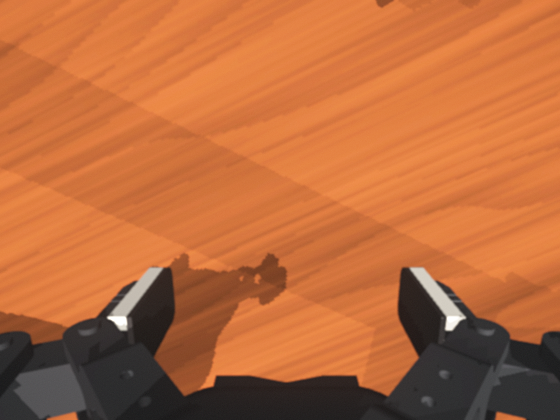

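The wrist view shows only bare bench, because the move was refused; rows evidently need both fields.

Request:
step_arm --fingers 0 --force 40 --motion '[{"dp": [0,0,0],"spin": -0.108},{"dp": [0,0,0],"spin": -0.108},{"dp": [0,0,0],"spin": -0.108},{"dp": [0,0,0],"spin": -0.107},{"dp": [-0.0145,-0.0337,0],"spin": 0},{"dp": [-0.0145,-0.0337,0],"spin": 0},{"dp": [-0.0145,-0.0337,0],"spin": 0},{"dp": [-0.0145,-0.0337,0],"spin": 0},{"dp": [-0.0145,-0.0337,0],"spin": 0},{"dp": [-0.0145,-0.0337,0],"spin": 0},{"dp": [-0.0145,-0.0337,0],"spin": 0},{"dp": [-0.0145,-0.0337,0],"spin": 0},{"dp": [-0.0145,-0.0337,0],"spin": 0},{"dp": [-0.0145,-0.0337,0],"spin": 0},{"dp": [-0.0145,-0.0337,0],"spin": 0},{"dp": [-0.0145,-0.0337,0],"spin": 0},{"dp": [-0.0145,-0.0337,0],"spin": 0},{"dp": [-0.0145,-0.0337,0],"spin": 0},{"dp": [-0.0145,-0.0337,0],"spin": 0},{"dp": [-0.0145,-0.0337,0],"spin": 0}]'

```text
t: 2.72
tcp_pos: [0.4621, -0.0418, 0.2425]
tool_rot: [[-1.0, 0.001, 0.001], [0.001, 1.0, -0.0], [-0.001, -0.0, -1.0]]
contact_force: [1.4, 0.7, -0.4]
finger_gap: 0.006
grip_force: 0.0
```

Run:
```python
from h import *
s=arm.state(); print(s["t"],s["tcp_pos"],arm.tip_extent,s["finger_gap"],s["contact_force"])
a=arm.snapshot("wrist");cv2.imwrite("pics/d.png",a)
look("wrist",["rocker_press","square_top","round_top","stop_top","collet","rocker_unit","square_unit","round_unit"])
```

```text
2.7167 [ 0.46208267 -0.04179171  0.24249598] 0.011 0.0057362545019911705 [ 1.36121392  0.74554552 -0.40487041]
wrist square_top [309.1 220.4] 0.8 [ 0.4857 -0.0226  0.08  ]
wrist round_top [218.9 218.8] 0.95 [ 0.4833 -0.0947  0.08  ]
wrist stop_top [214.6 309.4] 0.97 [ 0.5565 -0.0982  0.096 ]
wrist collet [406.1 212.7] 0.9 [0.484  0.0657 0.06  ]
wrist square_unit [307.5 208.8] 0.68 [ 0.4806 -0.0195  0.06  ]
wrist round_unit [219.8 209.7] 0.91 [ 0.4815 -0.0954  0.06  ]
```

View pics/d.png

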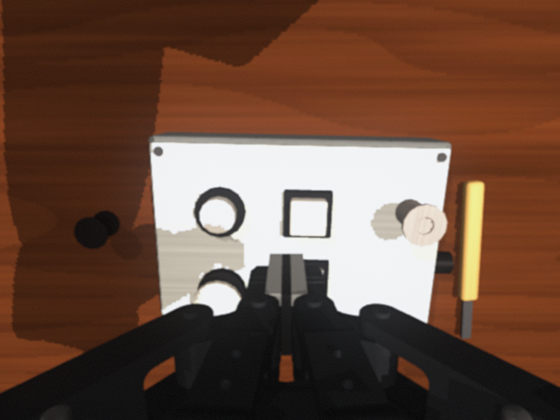

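The wrist view shows square (308,216), round (218,213), stop (217,293), collet (425,225), and the rocker hidden under the fingers. It matches the 75 mm square, so the press point is about (0.58,-0.024).

Request:
step_arm --motion '[{"dp": [-0.03,0.0045,0],"spin": 0},{"dp": [-0.03,0.0045,0],"spin": 0},{"dp": [-0.03,0.0045,0],"spin": 0},{"dp": [-0.03,0.0045,0],"spin": 0},{"dp": [0,0,0.033],"spin": 0},{"dp": [0,0,0.033],"spin": 0},{"dp": [0,0,0.033],"spin": 0},{"dp": [0,0,0.033],"spin": 0},{"dp": [0,0,0],"spin": 0},{"dp": [0,0,0],"spin": 0}]'

```text
t: 4.0
tcp_pos: [0.5809, -0.021, 0.1098]
tool_rot: [[-1.0, -0.0, -0.003], [-0.0, 1.0, 0.001], [0.003, 0.001, -1.0]]
contact_force: [0.7, 0.5, 0.7]
finger_gap: -0.001
grip_force: 0.0
```

Run:
```python
from h import *
s=arm.state(); print(s["t"],s["tcp_pos"],s["contact_force"])
a=arm.snapshot("scene");cv2.imwrite("pics/e.png",cv2.resize(a[140:300,120:320],None,fx=4,fy=3.7))
b=arm.snapshot("wrist");cv2.imwrite("pics/f.png",b)
look("wrist",["square_top","round_top","stop_top"])
look("scene",["rocker_press"])
```

```text
4.0 [ 0.58087808 -0.02096712  0.10984639] [0.66153311 0.47205711 0.65489638]
wrist square_top [277.6  27.3] 0.76 [ 0.4862 -0.0247  0.08  ]
wrist round_top [91.9 22.4] 0.68 [ 0.4843 -0.0984  0.08  ]
wrist stop_top [ 90.1 213.9] 0.8 [ 0.5586 -0.1016  0.096 ]
scene rocker_press [223.9 223.2] 0.52 [ 0.5804 -0.0306  0.084 ]
scene rocker_press [266.2 287.2] 0.2 [ 0.7567 -0.012   0.084 ]
```

View pics/e.png

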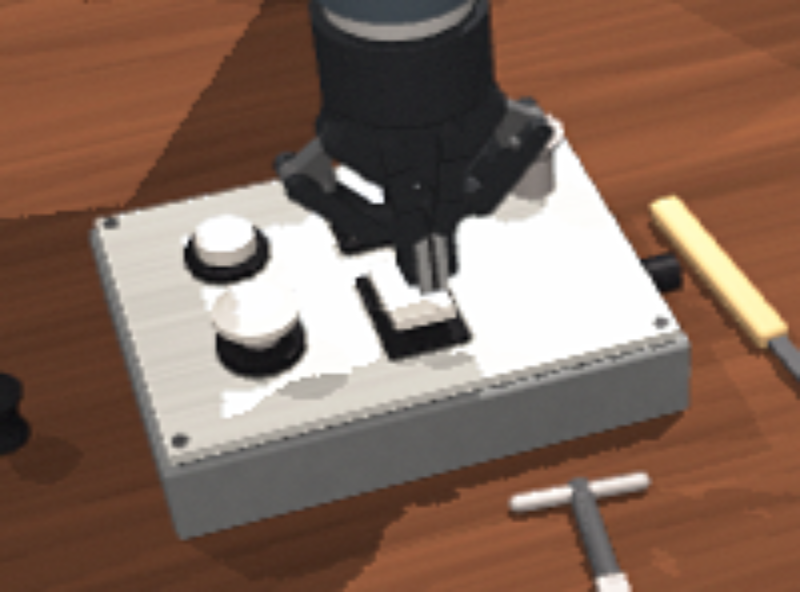

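View pics/f.png

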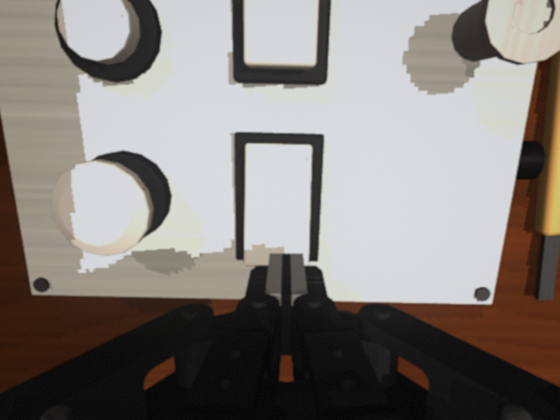

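The scene view shows the shut fingertips above the rocker's far half. The wrist view gives the rocker base's near corners at (235,133) and (324,133), and the raised end at row ~250.

Run:
```python
from h import *
for p,z in(((235,133),.066),((324,133),.066),((232,83),.068),((328,83),.068)): print(ray("wrist",p,z))
```

```text
[ 0.52808783 -0.04513088  0.066     ]
[ 0.52814704 -0.00392606  0.066     ]
[ 0.506223   -0.04537399  0.068     ]
[ 0.50627985 -0.00291986  0.068     ]
```

Request:
step_arm --motion '[{"dp": [-0.002,-0.003,0.006],"spin": 0},{"dp": [0,0,0.006],"spin": 0},{"dp": [0,0,0.002],"spin": 0},{"dp": [0,0,0.002],"spin": 0},{"dp": [0,0,0.002],"spin": 0},{"dp": [0,0,0.002],"spin": 0}]'

```text
t: 4.8
tcp_pos: [0.5844, -0.0252, 0.0905]
tool_rot: [[-1.0, 0.001, 0.001], [0.001, 1.0, -0.0], [-0.001, -0.0, -1.0]]
contact_force: [3.3, -1.1, 3.3]
finger_gap: -0.005
grip_force: 2.1
```

Request:
step_arm --motion '[{"dp": [0,0,0.002],"spin": 0},{"dp": [0,0,0],"spin": 0}]'

```text
t: 4.97
tcp_pos: [0.5843, -0.0251, 0.0883]
tool_rot: [[-1.0, 0.001, 0.001], [0.001, 1.0, -0.0], [-0.001, -0.0, -1.0]]
contact_force: [3.8, -0.8, 2.5]
finger_gap: -0.0
grip_force: 1.5
```

Request:
step_arm --motion '[{"dp": [0,0,0.001],"spin": 0},{"dp": [0,0,0],"spin": 0}]'

```text
t: 5.13
tcp_pos: [0.5843, -0.0251, 0.0875]
tool_rot: [[-1.0, 0.001, 0.001], [0.001, 1.0, -0.0], [-0.001, -0.0, -1.0]]
contact_force: [3.6, -0.2, 3.3]
finger_gap: -0.002
grip_force: 2.0
```

Request:
step_arm --motion '[{"dp": [0,0,0.001],"spin": 0},{"dp": [0,0,0.001],"spin": 0},{"dp": [0,0,0],"spin": 0}]'

```text
t: 5.38
tcp_pos: [0.5844, -0.0251, 0.087]
tool_rot: [[-1.0, 0.001, 0.003], [0.001, 1.0, -0.001], [-0.003, -0.001, -1.0]]
contact_force: [0.5, 0.3, 15.9]
finger_gap: -0.003
grip_force: 7.9
```

Request:
step_arm --motion '[{"dp": [0,0,0.001],"spin": 0},{"dp": [0,0,0],"spin": 0}]'

```text
t: 5.55
tcp_pos: [0.5844, -0.0251, 0.0868]
tool_rot: [[-1.0, 0.001, 0.003], [0.001, 1.0, -0.001], [-0.003, -0.001, -1.0]]
contact_force: [-0.5, -0.2, 23.3]
finger_gap: -0.001
grip_force: 11.2
```

The force is rising steeply at the expected height, so the rocker is on its stop. Next I go up and over to the square key.

Request:
step_arm --motion '[{"dp": [0,0,-0.02],"spin": 0},{"dp": [0,0,-0.02],"spin": 0},{"dp": [0.033,0,0],"spin": 0},{"dp": [0.033,0,0],"spin": 0},{"dp": [0.033,0.001,0],"spin": 0},{"dp": [0,0,0],"spin": 0},{"dp": [0,0,0],"spin": 0}]'

```text
t: 6.13
tcp_pos: [0.4823, -0.0234, 0.1241]
tool_rot: [[-1.0, 0.001, -0.002], [0.001, 1.0, 0.001], [0.002, 0.001, -1.0]]
contact_force: [0.6, -0.2, 0.3]
finger_gap: -0.002
grip_force: 0.0
```

Run:
```python
from h import *
s=arm.state(); print(s["t"],s["tcp_pos"],s["contact_force"])
a=arm.snapshot("scene");cv2.imwrite("pics/g.png",cv2.resize(a[140:300,120:320],None,fx=4,fy=3.7))
```

```text
6.1333 [ 0.48234193 -0.02343225  0.1241383 ] [ 0.57211733 -0.22934795  0.30026347]
```

View pics/g.png

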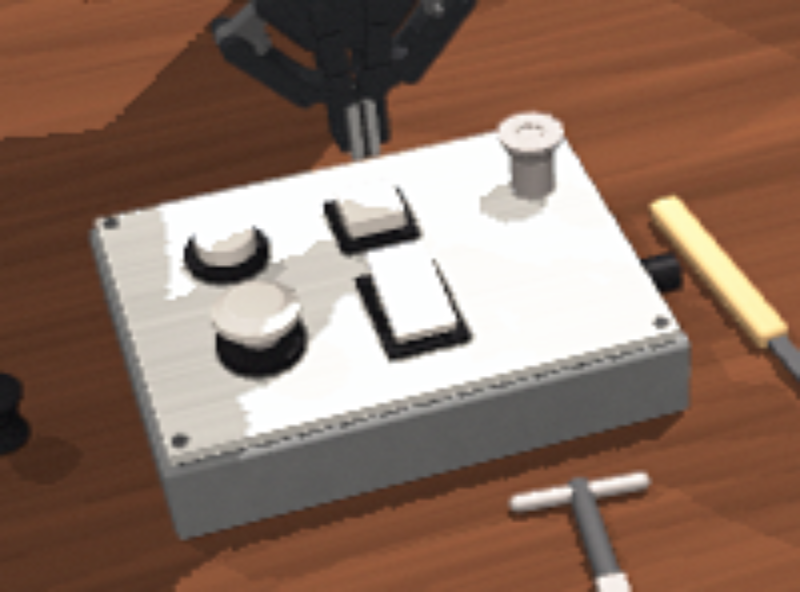

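The rocker's far end (425,335) now lies low, so it is tipped over. The fingers stand over the square key. Next I press it.

Request:
step_arm --motion '[{"dp": [-0.002,0,0.015],"spin": 0},{"dp": [0,0,0.013],"spin": 0},{"dp": [0,0,0.003],"spin": 0},{"dp": [0,0,0.002],"spin": 0},{"dp": [0,0,0.002],"spin": 0},{"dp": [0,0,0.002],"spin": 0},{"dp": [0,0,0.002],"spin": 0},{"dp": [0,0,0.001],"spin": 0},{"dp": [0,0,0],"spin": 0}]'

```text
t: 6.93
tcp_pos: [0.487, -0.0239, 0.0843]
tool_rot: [[-1.0, 0.001, 0.001], [0.001, 1.0, -0.0], [-0.001, -0.0, -1.0]]
contact_force: [0.6, 0.2, 0.7]
finger_gap: -0.003
grip_force: 0.0
```

Request:
step_arm --motion '[{"dp": [0,0,0.001],"spin": 0},{"dp": [0,0,0.001],"spin": 0},{"dp": [0,0,0],"spin": 0}]'

```text
t: 7.18
tcp_pos: [0.4872, -0.024, 0.083]
tool_rot: [[-1.0, 0.001, 0.001], [0.001, 1.0, -0.0], [-0.001, -0.0, -1.0]]
contact_force: [-2.6, 1.0, 8.7]
finger_gap: -0.002
grip_force: 4.5
```

Request:
step_arm --motion '[{"dp": [0,0,0.001],"spin": 0},{"dp": [0,0,0.001],"spin": 0},{"dp": [0,0,0],"spin": 0}]'

```text
t: 7.43
tcp_pos: [0.4872, -0.024, 0.0828]
tool_rot: [[-1.0, 0.001, 0.003], [0.001, 1.0, -0.001], [-0.003, -0.001, -1.0]]
contact_force: [-11.0, 1.9, 32.3]
finger_gap: -0.0
grip_force: 15.7
```

The square key is bottomed, at 32 N. Next is the round key.

Request:
step_arm --motion '[{"dp": [0,0,-0.02],"spin": 0},{"dp": [0,0,-0.023],"spin": 0},{"dp": [0.001,-0.025,0],"spin": 0},{"dp": [0.001,-0.025,0],"spin": 0},{"dp": [0,-0.024,0],"spin": 0},{"dp": [0,0,0],"spin": 0},{"dp": [0,0,0],"spin": 0}]'

```text
t: 8.02
tcp_pos: [0.4849, -0.0989, 0.1232]
tool_rot: [[-1.0, 0.003, 0.0], [0.003, 1.0, -0.0], [-0.0, -0.0, -1.0]]
contact_force: [-0.0, -0.2, -0.5]
finger_gap: 0.003
grip_force: 0.0
```

Run:
```python
from h import *
s=arm.state(); print(s["t"],s["tcp_pos"],s["contact_force"])
a=arm.snapshot("scene");cv2.imwrite("pics/i.png",cv2.resize(a[140:300,120:320],None,fx=4,fy=3.7))
```

```text
8.0167 [ 0.48485114 -0.0989211   0.12318355] [-0.02051376 -0.22839177 -0.48256591]
```

View pics/i.png

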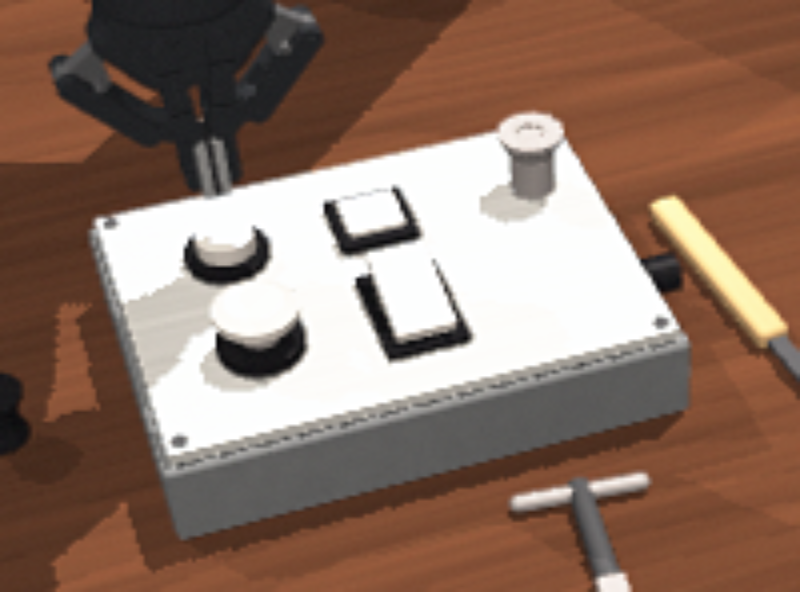

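The square key (370,215) now sits low in its base, and the fingers stand over the round key (225,245). Next I press it.

Request:
step_arm --motion '[{"dp": [0,0,0.015],"spin": 0},{"dp": [0,0,0.012],"spin": 0},{"dp": [0,0,0.003],"spin": 0},{"dp": [0,0,0.002],"spin": 0},{"dp": [0,0,0.002],"spin": 0},{"dp": [0,0,0.002],"spin": 0},{"dp": [0,0,0.002],"spin": 0},{"dp": [0,0,0.001],"spin": 0},{"dp": [0,0,0.001],"spin": 0},{"dp": [0,0,0.001],"spin": 0},{"dp": [0,0,0],"spin": 0}]'

```text
t: 8.98
tcp_pos: [0.4849, -0.0978, 0.083]
tool_rot: [[-1.0, 0.001, 0.001], [0.001, 1.0, 0.0], [-0.001, 0.0, -1.0]]
contact_force: [-1.8, 3.9, 10.6]
finger_gap: -0.002
grip_force: 4.9
```

Request:
step_arm --motion '[{"dp": [0,0,0.001],"spin": 0},{"dp": [0,0,0.001],"spin": 0},{"dp": [0,0,0],"spin": 0}]'

```text
t: 9.23
tcp_pos: [0.4851, -0.0978, 0.0828]
tool_rot: [[-1.0, 0.001, 0.003], [0.001, 1.0, -0.001], [-0.003, -0.001, -1.0]]
contact_force: [-8.5, 6.9, 31.5]
finger_gap: -0.001
grip_force: 15.9
```

The round key is bottomed. I retreat straight up and check.

Request:
step_arm --motion '[{"dp": [0,0,-0.02],"spin": 0},{"dp": [0,0,-0.035],"spin": 0},{"dp": [0,0,-0.035],"spin": 0},{"dp": [0,0,-0.03],"spin": 0},{"dp": [0,0,0],"spin": 0},{"dp": [0,0,0],"spin": 0},{"dp": [0,0,0],"spin": 0}]'

```text
t: 9.82
tcp_pos: [0.4845, -0.098, 0.1997]
tool_rot: [[-1.0, 0.001, -0.0], [0.001, 1.0, -0.0], [0.0, -0.0, -1.0]]
contact_force: [-0.7, -0.3, 0.1]
finger_gap: -0.004
grip_force: 0.0
```

Run:
```python
from h import *
s=arm.state(); print(s["t"],s["tcp_pos"],s["contact_force"])
a=arm.snapshot("scene");cv2.imwrite("pics/j.png",cv2.resize(a[140:300,120:320],None,fx=4,fy=3.7))
```

```text
9.8167 [ 0.48448854 -0.09801815  0.19971093] [-0.74817986 -0.31930887  0.13867522]
```

View pics/j.png

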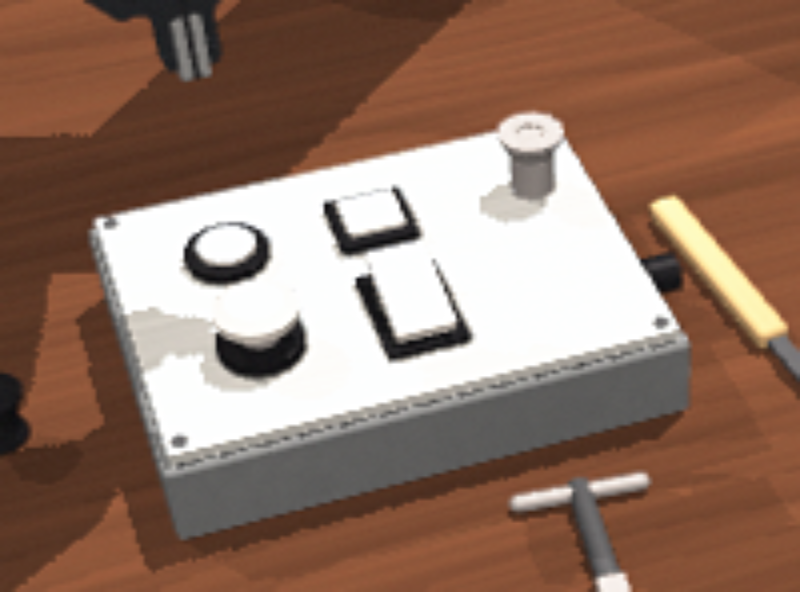

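Round (228,245) and square (370,212) are in, the rocker is over, the stop is out, and the loose things are unmoved. I hand it in.

```bash
python3 -c "
from cell import arm
print(arm.sign_off())"
```

```text
the job is handed in; nothing more can be done
None
```

The job is handed in at about 10 s: rocker tipped over, then the square key and the round key pushed fully in, with the stop button and loose things untouched in the last picture; the hand-in returned no verdict.

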